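# Open the die-head guard box and seat its spring-loaded knurled collar

## Task

The rivet-setting die head sits in the grey guard box: swing the orange latch lever right off the blue lid, open the lid until it stands upright, then press lightly on the knurled collar inside and turn it clockwise (seen from above) until the hidden keyway in its underside drops over the pin. Push the collar fully home against its spring and finish while still holding it pushed home with the gripper, with the latch still free and the lid still open; leave the other things on the table where they are.

Things in the scene. Friction and masses are not known exactly. Their poses are not given: they have to be found in the camera images.
- die_box: Grey painted steel guard box fixed to the table, 156 (x) x 170 (y) x 82 mm high, walls 6 mm, open at the top under a lid; the start position and yaw vary. Origin at the centre of its underside; x points from the front wall (latch side) to the hinge side, z up. Inside 144 x 158 mm are clear; the collar stands on its vertical centre line.
- latch (a joint): Orange latch lever, 48 mm from pivot to tip, on a vertical pivot in front of the front wall. 0 = lies straight back along the box's +x over the lid's front edge and blocks the lid; it grows as the lever swings clockwise seen from above towards the box's -y side, up to a stop at 2.0 rad; from 1.3 rad it is clear of the lid. It starts between 0 and 0.25. Light friction (about 1 N at the post), stays where it is left.
- latch_pivot (a point): Pivot of the latch lever (bottom of the lever, 91 mm above the table); in the box frame at (-100, -50, 91) mm.
- latch_post (a point): Round upright steel post on the latch lever, 10 mm in diameter, standing 29 mm above the lever; this point is on its axis, 116 mm above the table, 11 mm below its top end, 40 mm from the pivot axis. It can be pinched from above or pushed sideways. The lid's top is at 89 mm, the lever's top at 98 mm.
- lid (a joint): Blue sheet-steel lid, 159 x 172 x 6 mm, hinged along the box's far (+x) top edge. 0 = shut (its top 89 mm above the table), grows as it opens up and backwards, upright at 1.57, stop at 1.75 rad. Stiff hinge: it stays where it is left and takes about 4 N at the handle.
- lid_hinge (a point): Middle of the lid's hinge axis (axis along the box's y), in the box frame at (78, 0, 86) mm.
- lid_handle (a point): Middle of the round steel bar of the lid's pull handle: bar 10 mm in diameter, 65 mm long, parallel to the box's y axis. In the shut position it is 138 mm in front of the hinge axis and 43 mm above it (129 mm above the table), with 35 mm of clear space between bar and lid, 37.5 mm to the box's +y side. It turns with the lid.
- collar_depth (a joint): How far the knurled collar is pushed down, m: 0 = up (spring), about 0.003 = its underside rests on the pin's tip, 0.012 = fully home on its stop, possible only with the keyway over the pin. The spring pushes back with 3.5 N at the top and 6.5 N at the bottom and lifts the collar up again when it is let go.
- collar_grip (a point): Centre of the knurled collar, half-way up: a metal ring 48 mm in outer diameter and 27 mm high, axis vertical, round a dark fixed spigot 25 mm in diameter whose top stands at 71 mm. With the collar up this point is 58.5 mm above the table. The box floor round it is clear (at 8 mm; the spigot's 60 mm foot reaches 16 mm).
- collar_top (a point): Middle of the collar's top, 72 mm above the table when up. The collar turns with light friction, has no end stops and stays turned when let go. Its one keyway is hidden underneath, unmarked; the pin below is fixed. At the start it must be turned clockwise seen from above by 0.6 to 2.0 rad; it drops within about 0.1 rad of the right angle; if it sticks half-way, turn it slightly further.
- stud_tin: Shallow round tin, 65 mm, 24 mm high, loose; stands close to the left of the box, to be left alone. Origin at its underside.
- cream_pot: White pot, 43 mm, 58 mm high, loose; stands close to the right of the box, to be left alone. Origin at its underside.
- wax_block: Blue wax block 40 x 72 x 32 mm, loose bystander.
- toothpick_pot: Clear pot of wooden picks, 51 mm, 66 mm high, loose bystander.
- tape_roll: Roll of black tape, 62 mm, 19 mm high, loose bystander.
- needle_box: Small black carton 56 x 88 x 22 mm, loose bystander.
Not all that is in view belongs to the job. There is more than one size of the die_box; the job needs the larger.

How it is judged:
By the outcome, as a careful person would: the job done as asked, in the order asked, and still so for the second after the job is handed in, while the arm keeps its last pose, push and grip.
It also fails if it takes over 72 s, if anything falls off the work surface, if the arm or the gripper's body presses on something with over 40 N, if the wrist force passes 120 N, or if a joint passes its speed limit or range.

## Robot

A 7-joint arm with a two-finger parallel gripper is mounted at the origin on a cart in front of the work surface, level with it; the furniture and walls round the work are solid. World frame = base frame: x ahead of the robot, y to its left, z up, the work surface at z = 0. Lengths are in m, angles in rad, forces in N, time in s.
With the tool pointing down it reaches from about 0.35 to 0.9 m from the base axis. Payload 8.1 kg.
Tool frame: the origin (TCP) lies at the very end of the fingers, on their centre line; the grasp point (between the pads) lies 19 mm behind it; z points along the fingers, y is the line along which they close (so a half turn about z gives the same grasp; the last joint's range is limited). The gripper opens to 85 mm and grips with 20 to 120 N. Pads are 22 mm wide; open, the fingers measure 114 mm over their backs; the gripper's body (76 mm by 85 mm) begins 54 mm behind the grasp point. The pads swing forward as they close: fully open they stand 13 mm farther back than shut.
Start: joints at [-1.371, 0.434, 0.025, 1.573, -0.012, 1.134, -0.075], TCP at [0.186, 0.597, 0.231] pointing down, gripper open.
Joint ranges: [-2.62, 2.62], [-0.44, 2.09], [-1.27, 1.32], [0.08, 2.57], [-1.32, 4.46], [0.12, 2], [-2.74, 2.74]. Speed limits (rad/s): [2.22, 2.22, 3.01, 3.01, 3.14, 3.14, 3.14].

## Interface

Orientations are given as a unit quaternion [x, y, z, w].
In Python, from cell import * gives the robot as it stands. The module is installed in compiled form; this text tells all that it offers.
- The arm moves only by the shell command python3 -m handwheel 'ROWS'. ROWS is JSON, one flat list of numbers, 5 for each row, row after row: the shift along the tool's x, y, z in cm, then the turn about the tool's z in rad, then the opening, from 0 (shut) to 1 (fully open). A call has 1 to 8 rows; each row shifts and turns the commanded pose from where the row before left it, along the tool's axes as they then stand; what a row does not reach is not made up. A row lasts 1/8 s, in which the tool goes at most 62.5 mm and 10.7 degrees, less where a joint would pass 70% of its speed; a pose out of reach is approached as far as the arm can. A call with a gripper value outside its range is refused whole. The fingers move at their own pace and stop on an object; the grip force is fixed at half the most. Time passes only in rows, so rows that do not move let the fingers close. It gives the time, the measured TCP pose, the force, the opening and the grip force at its end, in the units of the state.
- state(): the state, without advancing time (a new reading comes with each control period).
- capture(name): name is "scene" or "top"; returns a dict with "image" (480x640x3 uint8, red, green, blue), "intrinsics" (3x3 intrinsics, pixels), "world_to_cam" (4x4, takes a point from world to camera coordinates). Camera axes: x right, y up, looking along -z (the intrinsics and any distortion apply to the point x, -y, -z); pixel columns grow to the right and rows downward; lengths in m; the calibration is good to about 2 mm. A picture is of the moment at which its call begins. There is no depth.
- close_job(): hands the job in; it is judged then, once.
The state is a dict: "time": time; "qpos": joint angles; "qvel": joint speeds; "joint_torque": joint torques, N m; "tool_pos": TCP position; "eef_rot": TCP orientation; "ft_force": force on the tool from outside, world axes, zero at the start; "moment": the same for the moment, N m; "grip_width": finger opening in m; "finger_force": force on a finger pad.
Only numpy, scipy, OpenCV 4.12 (cv2) and the standard library are available. Lean on these libraries where they do the work, as an engineer would, in place of code of your own. Each camera call takes 0.05 s, during which the arm holds its last target. There are 200 camera calls.

## Working session

There is one attempt and no reset: what is moved stays moved. The work goes in short steps, Python scripts to look and compute and a shell command to move; the robot and the scene stay as the last step left them, time stands still between calls to the robot, and variables do not carry over. Pictures are saved under pics/ and viewed, at most 10 in all, crops included, and the job is handed in when it is done.

```bash
mkdir -p pics; cat > h.py <<'E'
from cell import *
import numpy as np, cv2
def snap(n,f):
    c=capture(n); cv2.imwrite(f'pics/{f}.png',c['image'][:,:,::-1]); np.savez(f'pics/{f}.npz',**c); return c
def ray(c,u,v):
    K=np.array(c['intrinsics']);T=np.array(c['world_to_cam']);R=T[:3,:3];t=T[:3,3]
    d=np.linalg.inv(K)@[u,v,1]; d=R.T@(d*[1,-1,-1]); return -R.T@t,d
def onz(c,u,v,z):
    o,d=ray(c,u,v); return o+d*(z-o[2])/d[2]
def proj(c,p):
    K=np.array(c['intrinsics']);T=np.array(c['world_to_cam']); q=T[:3,:3]@p+T[:3,3]; q=K@(q*[1,-1,-1]); return q[:2]/q[2]
E
python3 - <<'E'
from h import *
for n in("scene","top"):
    c=snap(n,n+'0'); print(n,[k for k in c],np.array(c['intrinsics']).tolist(),ray(c,320,240))
s=state();print(s['tool_pos'],s['eef_rot'],s['time'],s['ft_force'])
E
```

```text
scene ['image', 'intrinsics', 'world_to_cam'] [[474.19309232278164, 0.0, 323.2587413118611], [0.0, 474.19309232278164, 241.41873676922737], [0.0, 0.0, 1.0]] (array([-0.14691848, -0.50110613,  0.9937662 ]), array([ 0.52284556,  0.45087682, -0.72346306]))
top ['image', 'intrinsics', 'world_to_cam'] [[535.0884222938997, 0.0, 316.6560471347674], [0.0, 535.0884222938997, 233.91902357385965], [0.0, 0.0, 1.0]] (array([0.29818285, 0.05796898, 1.79311544]), array([ 0.11719497, -0.02849878, -0.99278465]))
[0.18628984 0.59610738 0.23061564] [ 1.50858038e-01  9.88555182e-01 -7.09388040e-04 -4.32744757e-05] 0.1 [-0.22538098 -1.06067231 -0.43272963]
```

View pics/scene0.png

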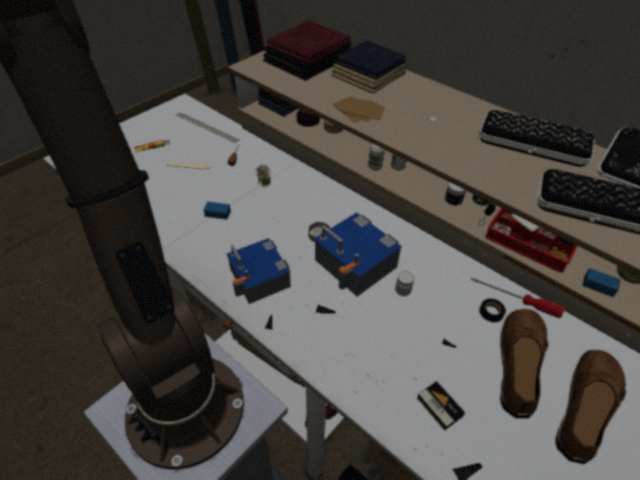

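View pics/top0.png

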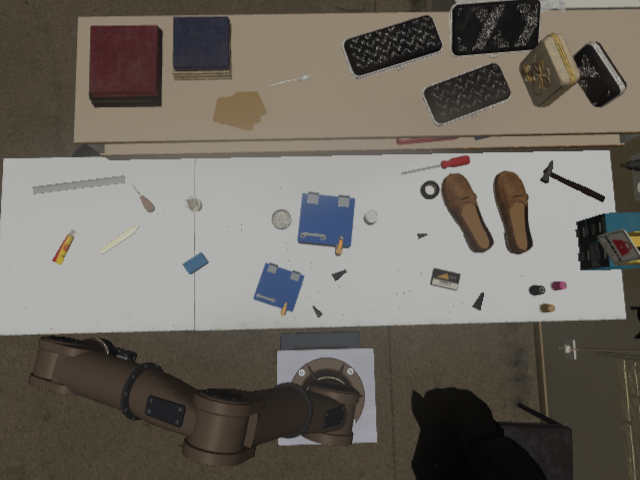

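The scene view shows the larger box at about (357,247) and the smaller one at (258,268). In the top view the larger is at (327,220), with its latch at (339,245), tin at (281,219) and pot at (371,216). Next I measure the lid and latch.

```bash
python3 - <<'E'
from h import *
c=dict(np.load('pics/top0.npz')); im=c['image']; hsv=cv2.cvtColor(im,cv2.COLOR_RGB2HSV)
m=cv2.inRange(hsv,(100,100,60),(125,255,255)); m[:, :290]=0;m[:185]=0;m[260:]=0;m[:,365:]=0
m=cv2.morphologyEx(m,cv2.MORPH_CLOSE,np.ones((9,9)))
cn=max(cv2.findContours(m,0,2)[0],key=cv2.contourArea); r=cv2.minAreaRect(cn); print(r)
b=cv2.boxPoints(r); P=np.array([onz(c,*p,.089) for p in b]);print(P.round(4)); print([np.linalg.norm(P[i]-P[i-1]).round(4) for i in range(4)])
o=cv2.inRange(hsv,(5,120,90),(20,255,255)); o[:225]=0;o[265:]=0;o[:,:325]=0;o[:,355:]=0
ys,xs=np.nonzero(o);print('orange',xs.min(),xs.max(),ys.min(),ys.max(),onz(c,xs.mean(),ys.mean(),.098))
cv2.imwrite('pics/c1.png',cv2.resize(im[180:265,260:390,::-1],None,fx=6,fy=6,interpolation=2))
d=dict(np.load('pics/scene0.npz')); cv2.imwrite('pics/c2.png',cv2.resize(d['image'][200:300,300:430,::-1],None,fx=6,fy=6,interpolation=2))
E
```

```text
((326.0791931152344, 219.7079315185547), (52.23945617675781, 47.16476058959961), 5.710593223571777)
[[ 0.4992  0.0804  0.089 ]
 [ 0.652   0.062   0.089 ]
 [ 0.6312 -0.1062  0.089 ]
 [ 0.4785 -0.0858  0.089 ]]
[np.float64(0.1675), np.float64(0.1539), np.float64(0.1695), np.float64(0.154)]
orange 336 342 240 253 [ 0.47536248 -0.0515972   0.098     ]
```

View pics/c1.png

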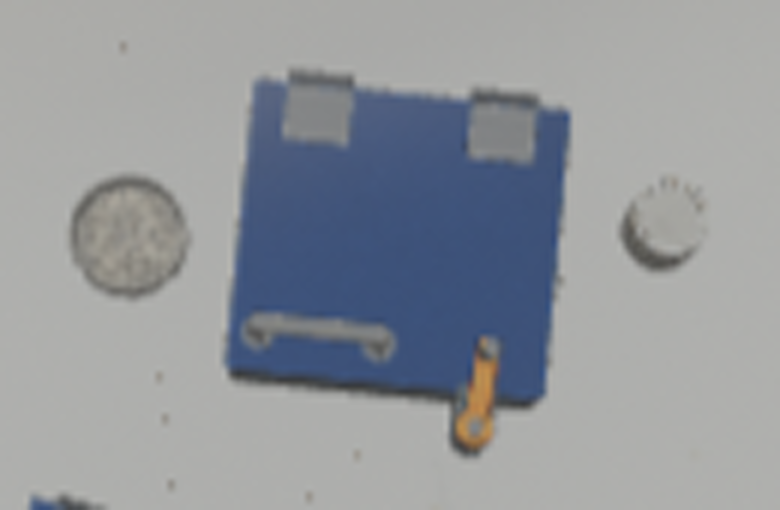

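View pics/c2.png

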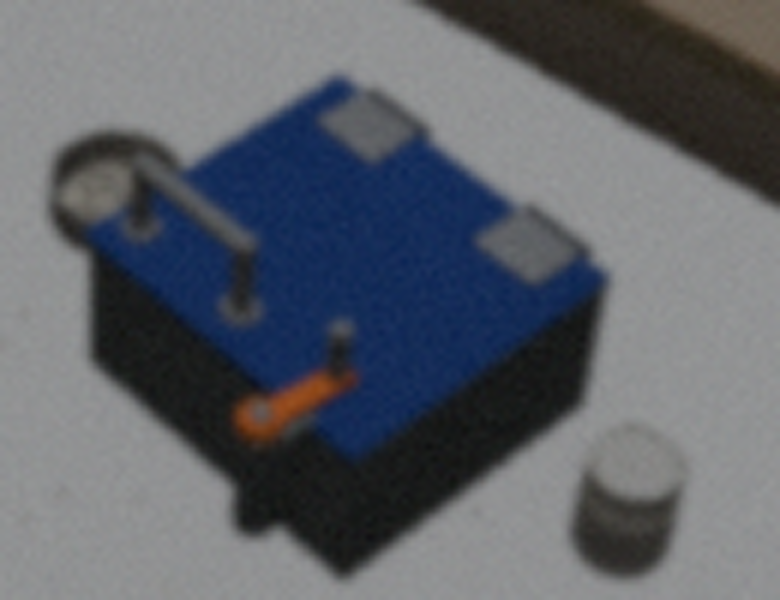

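The top crop puts the pivot at (475,428), post top at (488,346) and handle bar ends at (258,325) and (380,333). In the scene crop the post top is at (342,328), handle ends at (145,160) and (250,245), and pivot at (260,412).

```bash
python3 - <<'E'
from h import *
t=dict(np.load('pics/top0.npz'));s=dict(np.load('pics/scene0.npz'))
f=lambda x,y,a,b:((x+.5)/6-.5+a,(y+.5)/6-.5+b)
T=lambda x,y:f(x,y,260,180); S=lambda x,y:f(x,y,300,200)
def tri(p,q):
    o1,d1=ray(t,*p);o2,d2=ray(s,*q);k=np.linalg.lstsq(np.c_[d1,-d2],o2-o1,rcond=None)[0];a=o1+k[0]*d1;b=o2+k[1]*d2;return (a+b)/2,np.linalg.norm(a-b)
for n,p,q,z in(('pivot',T(475,428),S(260,412),.100),('post',T(488,346),S(342,328),.127),('h1',T(258,325),S(145,160),.131),('h2',T(380,333),S(250,245),.131)):
    print(n,onz(t,*p,z).round(4),onz(s,*q,z).round(4),tri(p,q))
print('scene lid corners', [onz(s,*S(*p),.089).round(4) for p in((342,75),(607,275),(352,460),(90,235))])
print('pot',onz(t,*T(665,220),.058),'tin',onz(t,*T(130,237),.024))
E
```

```text
pivot [ 0.4617 -0.0494  0.1   ] [ 0.4651 -0.0499  0.1   ] (array([ 0.46243697, -0.05019518,  0.10238223]), np.float64(0.002753702753938813))
post [ 0.502  -0.0558  0.127 ] [ 0.504  -0.0596  0.127 ] (array([ 0.50363504, -0.05742011,  0.12537524]), np.float64(0.004119654052612294))
h1 [0.5154 0.0643 0.131 ] [0.5199 0.0621 0.131 ] (array([0.51687387, 0.06261339, 0.13251766]), np.float64(0.0047405313127120334))
h2 [0.5097 0.0007 0.131 ] [ 0.5116 -0.0039  0.131 ] (array([ 0.51158512, -0.00102089,  0.12867611]), np.float64(0.0045764328855759425))
scene lid corners [array([0.6568, 0.0589, 0.089 ]), array([ 0.635 , -0.1065,  0.089 ]), array([ 0.4783, -0.0888,  0.089 ]), array([0.5007, 0.0764, 0.089 ])]
pot [ 0.5778144 -0.1598646  0.058    ] tin [0.58042384 0.13484914 0.024     ]
```

Every point agrees with the given sizes. The box origin is about (.568,-.0137) with yaw -0.12, and the post is at (.503,-.0575). I'll move over the post with the gripper half open.

```bash
python3 -m handwheel '[-2.5,-2.65,0,0,0.5,-2.5,-2.65,0,0,0.5,-2.5,-2.65,0,0,0.5,-2.5,-2.65,0,0,0.5,-2.5,-2.65,0,0,0.5,-2.5,-2.65,0,0,0.5,-2.5,-2.65,0,0,0.5,-2.5,-2.65,0,0,0.5]'
python3 -m handwheel '[-2.5,-2.65,0,0,0.5,-2.5,-2.65,0,0,0.5,-2.5,-2.65,0,0,0.5,-2.5,-2.65,0,0,0.5,-2.5,-2.65,0,0,0.5,-2.5,-2.65,0,0,0.5,-2.5,-2.65,0,0,0.5,-2.5,-2.65,0,0,0.5]'
cat >> h.py <<'E'
def go(x,y,z,ang=None):
    "shift in tool axes (cm) to world target; turn so tool-y has world angle ang"
    from scipy.spatial.transform import Rotation as Rr
    s=state();R=Rr.from_quat(s['eef_rot']).as_matrix();d=R.T@(np.array([x,y,z])-s['tool_pos'])*100
    a=np.arctan2(R[1,1],R[0,1]); tn=None if ang is None else -((ang-a+np.pi/2)%np.pi-np.pi/2)
    print('t',s['time'],'pos',np.round(s['tool_pos'],4),'yang',round(a,3),'q',np.round(s['qpos'],2),'F',np.round(s['ft_force'],1),'grip',round(float(s['grip_width']),4),'ff',s['finger_force'],'SHIFT',d.round(2),'turn',tn)
E
python3 -c "
from h import *
go(.503,-.0575,.15,1.40)"
```

```text
time: 1.1
tool_pos: [0.3144, 0.3333, 0.2311]
eef_rot: [0.151, 0.989, -0.0, -0.0]
ft_force: [0.3, 0.8, -0.1]
grip_width: 0.0425
finger_force: 0.0
time: 2.1
tool_pos: [0.4419, 0.0714, 0.2312]
eef_rot: [0.151, 0.989, 0.0, -0.0]
ft_force: [0.6, 0.6, 0.8]
grip_width: 0.0425
finger_force: 0.0
t 2.1 pos [0.4419 0.0714 0.2312] yang 1.268 q [-0.6   0.14  0.36  2.   -0.06  1.01  1.06] F [0.6 0.6 0.8] grip 0.0425 ff 0.0 SHIFT [ -9.68 -10.48   8.12] turn -0.13198777210246204
```

```bash
python3 -m handwheel '[-2.4,-2.6,0,0,0.5,-2.4,-2.6,0,0,0.5,-2.4,-2.6,0,0,0.5,-2.4,-2.6,2,0,0.5,0,0,3,-0.13,0.5,0,0,3,0,0.5,0,0,0,0,0.5]'
python3 - <<'E'
from h import *
go(.503,-.0575,.104,1.40)
c=snap('top','top1');d=snap('scene','scene1')
a=cv2.resize(c['image'][200:270,290:370,::-1],None,fx=5,fy=5,interpolation=2)
b=cv2.resize(d['image'][220:290,300:380,::-1],None,fx=5,fy=5,interpolation=2)
cv2.imwrite('pics/c3.png',np.hstack([a,b]))
E
```

```text
time: 2.98
tool_pos: [0.5006, -0.0553, 0.1495]
eef_rot: [0.087, 0.996, -0.0, -0.002]
ft_force: [0.3, -0.0, 0.5]
grip_width: 0.043
finger_force: 0.0
t 2.975 pos [ 0.5006 -0.0553  0.1495] yang 1.397 q [-0.31  0.34  0.41  1.99 -0.18  0.85  1.59] F [ 0.3 -0.   0.5] grip 0.043 ff 0.0 SHIFT [-0.3  -0.17  4.55] turn -0.0025731620966620294
```

View pics/c3.png

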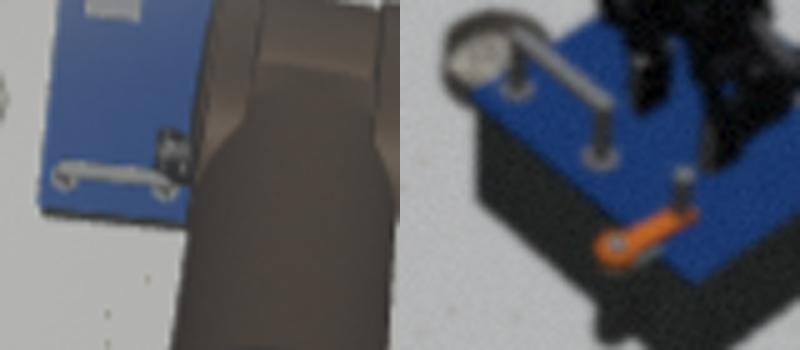

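The post lies between and below the fingers as expected, with the arm covering it in the top view. I descend and pinch.

```bash
python3 -m handwheel '[-0.3,-0.17,1.5,0,0.5,0,0,1.5,0,0.5,0,0,1.55,0,0.5,0,0,0,0,0,0,0,0,0,0,0,0,0,0,0,0,0,0,0,0]'
python3 -c "
from h import *
go(.4625,-.0503,.104)"
```

```text
time: 3.95
tool_pos: [0.5049, -0.0576, 0.1059]
eef_rot: [0.086, 0.996, -0.0, 0.0]
ft_force: [-1.4, -2.1, -4.4]
grip_width: 0.0076
finger_force: 58.4
t 3.95 pos [ 0.5049 -0.0576  0.1059] yang 1.398 q [-0.28  0.41  0.38  2.02 -0.22  0.75  1.63] F [-1.4 -2.1 -4.4] grip 0.0076 ff 58.44760537147522 SHIFT [ 4.3  -0.01  0.19] turn None
```

```bash
python3 -m handwheel '[0.06,-0.7,0,0.17,0,0.06,-0.7,0,0.17,0,0.06,-0.7,0,0.17,0,0.06,-0.7,0,0.17,0]' ; python3 -m handwheel '[0.06,-0.7,0,0.17,0,0.06,-0.7,0,0.17,0,0.06,-0.7,0,0.17,0,0.06,-0.7,0,0.17,0]'
python3 -c "
from h import *
go(.4625,-.0503,.104)"
```

```text
time: 4.45
tool_pos: [0.4909, -0.0816, 0.1059]
eef_rot: [0.416, 0.909, 0.0, -0.0]
ft_force: [-2.9, -0.0, -2.1]
grip_width: 0.0072
finger_force: 58.6
time: 4.95
tool_pos: [0.4651, -0.0917, 0.1059]
eef_rot: [0.696, 0.719, -0.0, -0.0]
ft_force: [-2.3, 0.1, -2.4]
grip_width: 0.0077
finger_force: 58.6
t 4.95 pos [ 0.4651 -0.0917  0.1059] yang 0.033 q [-0.5   0.43  0.78  2.12 -0.44  0.75  0.6 ] F [-2.3  0.1 -2.4] grip 0.0077 ff 58.62930715084076 SHIFT [ 4.14 -0.12  0.19] turn None
```

```bash
python3 -m handwheel '[0.06,-0.7,0,0.17,0,0.06,-0.7,0,0.17,0,0,0,0,0,0,0,0,0,0,0.3,0,0,0,0,0.3,0,0,-3,0,0.3,0,0,-4,0,0.3,0,0,-4,0,0.3]'
python3 - <<'E'
from h import *
go(.5135,.0315,.25,1.45)
c=snap('top','top2');d=snap('scene','scene2')
a=cv2.resize(c['image'][190:270,280:380,::-1],None,fx=4,fy=4,interpolation=2)
b=cv2.resize(d['image'][200:280,300:400,::-1],None,fx=4,fy=4,interpolation=2)
cv2.imwrite('pics/c4.png',np.hstack([a,b]))
E
```

```text
time: 5.95
tool_pos: [0.4523, -0.0902, 0.2172]
eef_rot: [0.805, 0.593, 0.0, 0.0]
ft_force: [-0.1, 1.1, 0.5]
grip_width: 0.0259
finger_force: 0.0
t 5.95 pos [ 0.4523 -0.0902  0.2172] yang -0.301 q [-0.78  0.26  1.07  2.03 -0.28  1.    0.13] F [-0.1  1.1  0.5] grip 0.0259 ff 0.0 SHIFT [13.43  2.24 -3.28] turn 1.3905411576751798
```

View pics/c4.png

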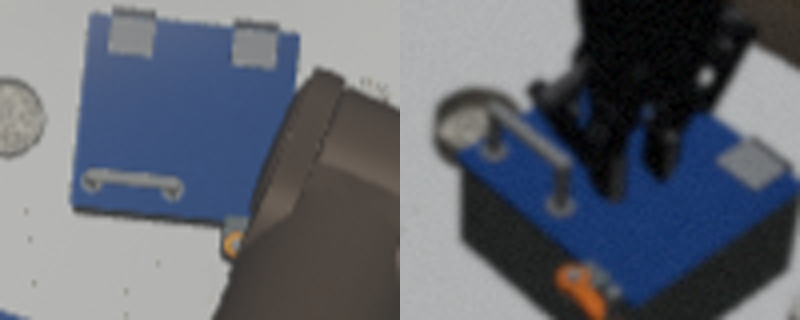

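Latch is swung well clear: orange lever at (585,290) in the right half, pointing to the box's -y side. Before opening the lid I check the shelf clearance behind and measure the handle again.

```bash
python3 - <<'E'
from h import *
t=dict(np.load('pics/top0.npz'));s=dict(np.load('pics/scene0.npz'))
o1,d1=ray(t,77,142);o2,d2=ray(s,232,66);k=np.linalg.lstsq(np.c_[d1,-d2],o2-o1,rcond=None)[0];print(o1+k[0]*d1,o2+k[1]*d2)
for z in(0,.2,.3):print(z,onz(t,330,141,z),onz(t,330,155,z))
th=-.12;O=np.array([.568,-.0137]);R=np.array([[np.cos(th),-np.sin(th)],[np.sin(th),np.cos(th)]])
for a in np.arange(0,1.66,.15): print(round(a,2),(78-138*np.cos(a)+43*np.sin(a)).round(1),(86+43*np.cos(a)+138*np.sin(a)).round(1))
go(.5135,.0315,.2,-.12)
E
```

```text
[0.79068957 0.72624964 0.24150261] [0.79943803 0.71934436 0.2413054 ]
0 [ 0.85384286 -0.03723348  0.        ] [ 0.80405737 -0.03579504  0.        ]
0.2 [ 0.79186581 -0.02661482  0.2       ] [ 0.74763328 -0.02533681  0.2       ]
0.3 [ 0.76087729 -0.02130549  0.3       ] [ 0.71942124 -0.0201077   0.3       ]
0.0 -60.0 129.0
0.15 -52.0 149.1
0.3 -41.1 167.9
0.45 -27.6 184.7
0.6 -11.6 199.4
0.75 6.3 211.5
0.9 25.9 220.8
1.05 46.6 227.1
1.2 68.1 230.2
1.35 89.7 230.1
1.5 111.1 226.7
1.65 131.8 220.2
t 6.05 pos [ 0.4546 -0.0908  0.2193] yang -0.301 q [-0.78  0.26  1.07  2.03 -0.28  1.    0.13] F [ 0.9  0.2 -0.4] grip 0.0257 ff 0.0 SHIFT [13.42  1.99  1.98] turn -0.18090029016736953
```

```bash
python3 -m handwheel '[3.35,0.5,0,0,0.5,3.35,0.5,0,0,0.5,3.35,0.5,0,0,0.5,3.35,0.5,0,-0.18,0.5,0,0,1.5,0,0.5,0,0,2,0,0.5,0,0,0,0,0.5]'
python3 - <<'E'
from h import *
c=snap('top','top3');d=snap('scene','scene3')
a=cv2.resize(c['image'][190:270,280:380,::-1],None,fx=4,fy=4,interpolation=2)
b=cv2.resize(d['image'][200:280,300:400,::-1],None,fx=4,fy=4,interpolation=2)
cv2.imwrite('pics/c5.png',np.hstack([a,b]))
go(.5135,.0315,.11,-.12)
E
```

```text
time: 6.92
tool_pos: [0.5096, 0.0313, 0.1794]
eef_rot: [0.749, 0.662, -0.001, -0.001]
ft_force: [0.9, -1.5, -0.2]
grip_width: 0.0428
finger_force: 0.0
t 7.025 pos [0.5108 0.0313 0.1809] yang -0.124 q [-0.85  0.4   0.92  1.96 -0.39  0.97  0.14] F [0.6 0.1 0.4] grip 0.0428 ff 0.0 SHIFT [0.05 0.27 7.09] turn -0.0035475376576035167
```

View pics/c5.png

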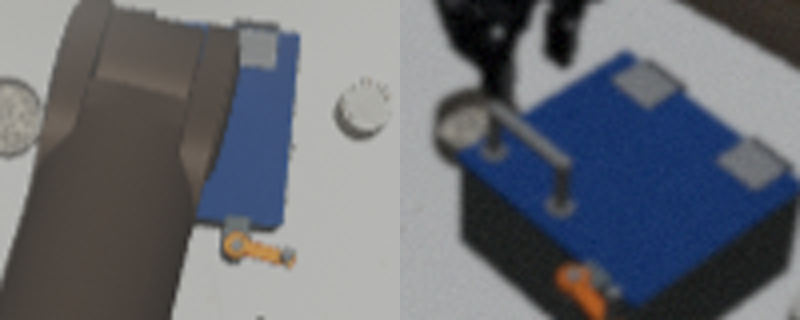

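The latch now points right at (265,252), about 1.75 rad. The fingers hang above either side of the bar. I descend and pinch.

```bash
python3 -m handwheel '[0,0.25,2,0,0.5,0,0,2,0,0.5,0,0,2,0,0.5,0,0,1,0,0.5,0,0,0,0,0.5]';  python3 -m handwheel '[0,0,0,0,0,0,0,0,0,0,0,0,0,0,0,0,0,0,0,0]'
python3 -c "
from h import *
go(.5135,.0315,.11,-.12)"
```

```text
time: 7.65
tool_pos: [0.5134, 0.0316, 0.1109]
eef_rot: [0.749, 0.663, -0.0, -0.0]
ft_force: [0.5, -0.3, 0.2]
grip_width: 0.0424
finger_force: 0.0
time: 8.15
tool_pos: [0.5141, 0.0318, 0.1115]
eef_rot: [0.749, 0.663, 0.001, 0.0]
ft_force: [0.6, -0.1, 5.9]
grip_width: 0.0078
finger_force: 58.6
t 8.15 pos [0.5141 0.0318 0.1115] yang -0.122 q [-0.76  0.5   0.83  2.03 -0.5   0.83  0.24] F [ 0.6 -0.1  5.9] grip 0.0078 ff 58.60210955142975 SHIFT [-0.03 -0.05  0.15] turn -0.00210398191608574
```

```bash
python3 -m handwheel '[0,0.8,-2.01,0,0,0,1.09,-1.88,0,0,0,1.35,-1.68,0,0,0,1.6,-1.47,0,0]' | grep -E "pos|force|width"; python3 -m handwheel '[0,1.79,-1.21,0,0,0,1.96,-0.93,0,0,0,2.07,-0.63,0,0]' | grep -E "pos|force|width"
```

```text
tool_pos: [0.5577, 0.0263, 0.1808]
ft_force: [-9.2, 2.0, 2.4]
grip_width: 0.0077
finger_force: 58.9
tool_pos: [0.6185, 0.0187, 0.2108]
ft_force: [-7.6, 0.2, 11.2]
grip_width: 0.0076
finger_force: 60.7
```

```bash
python3 -m handwheel '[0,2.15,-0.31,0,0,0,2.16,0.01,0,0,0,2.14,0.34,0,0,0,1.6,0.45,0,0,0,0,0,0,0,0,0,0,0,0]' | grep -E "pos|force|width"
python3 - <<'E'
from h import *
d=snap('scene','scene4');c=snap('top','top4')
a=cv2.resize(c['image'][140:270,270:400,::-1],None,fx=3,fy=3,interpolation=2)
b=cv2.resize(d['image'][170:300,290:420,::-1],None,fx=3,fy=3,interpolation=2)
cv2.imwrite('pics/c6.png',np.hstack([a,b]))
E
```

```text
tool_pos: [0.6992, 0.0085, 0.2043]
ft_force: [2.3, -3.4, -0.3]
grip_width: 0.0077
finger_force: 62.8
```

View pics/c6.png

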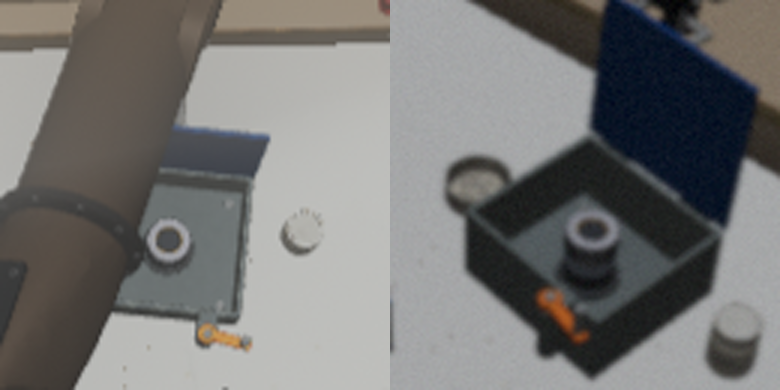

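The lid stands upright in the scene view. The collar is visible at (590,235) there and (168,240) in the top crop. I locate it, then release the handle and rise.

```bash
python3 -m handwheel '[0,0,0,0,0.3,0,0,0,0,0.3,0,0,-2,0,0.3,0,0,-4,0,0.3,0,0,-4,0,0.3,0,0,-1,0,0.3,0,-2,0,0,0.3]' | grep -E "pos|force|width"
python3 -m handwheel '[0,-3,0,0,0.75,0,-3,0,0,0.75,0,-3,0,0,0.75,0,-2,0,0,0.75,0,0,0,0,0.75]' | grep -E "pos|force|width"
python3 - <<'E'
from h import *
f=lambda x,y,a,b:((x+.5)/3-.5+a,(y+.5)/3-.5+b)
t=dict(np.load('pics/top4.npz'));s=dict(np.load('pics/scene4.npz'))
for c,n,p,h in((t,'top',f(168,240,270,140),0),(s,'scene',f(592-390,232,290,170),0)):
    g=cv2.cvtColor(c['image'],cv2.COLOR_RGB2GRAY); u,v=map(int,np.round(p)); 
    print(n,onz(c,*p,.072)); 
    k=cv2.resize(g[v-14:v+15,u-14:u+15],None,fx=8,fy=8,interpolation=2)
    w=cv2.threshold(k,0,255,cv2.THRESH_OTSU)[1]
    for cn in sorted(cv2.findContours(w,0,2)[0],key=cv2.contourArea)[-2:]:
        (a,b),ax,_=cv2.fitEllipse(cn); print(' ell',a,b,ax,onz(c,(a+.5)/8-.5+u-14,(b+.5)/8-.5+v-14,.072))
go(.568,-.0137,.2,-.12)
d=snap('scene','scene5')
E
```

```text
tool_pos: [0.6799, 0.011, 0.3154]
ft_force: [-0.4, 0.2, 0.2]
grip_width: 0.0259
finger_force: 0.0
tool_pos: [0.569, 0.0252, 0.3145]
ft_force: [1.1, 0.2, 0.6]
grip_width: 0.0641
finger_force: 0.0
top [ 0.56757965 -0.01165704  0.072     ]
 ell 136.3267059326172 56.059349060058594 (174.4536895751953, 323.9657897949219) [ 0.59078518 -0.02189316  0.072     ]
scene [ 0.56631154 -0.01625082  0.072     ]
 ell 104.67256164550781 129.72425842285156 (203.86036682128906, 217.59373474121094) [ 0.55886777 -0.01760457  0.072     ]
t 11.375 pos [0.569  0.0252 0.3145] yang -0.122 q [-0.81  0.37  0.95  1.63 -0.32  1.3   0.08] F [1.1 0.2 0.6] grip 0.0641 ff 0.0 SHIFT [-3.89  0.38 11.44] turn -0.0015027016448274644
```

```bash
python3 -m handwheel '[-2,0.1,0,0,0.75,-1.9,0.1,0,0,0.75,0,0,4,0,0.75,0,0,4,0,0.75,0,0,4,0,0.75,0,0,4,0,0.75,0,0,1.5,0,0.75,0,0,0,0,0.75]' | grep -E "pos|force|width"
python3 - <<'E'
from h import *
go(.5675,-.0137,.042,-.12)
d=snap('scene','scene6')
cv2.imwrite('pics/c7.png',cv2.resize(d['image'][180:290,300:420,::-1],None,fx=5,fy=5,interpolation=2))
E
```

```text
tool_pos: [0.5671, -0.0154, 0.1388]
ft_force: [-0.2, -0.7, 0.1]
grip_width: 0.0641
finger_force: 0.0
t 12.425 pos [ 0.5671 -0.0154  0.1388] yang -0.124 q [-0.64  0.54  0.83  1.87 -0.49  0.94  0.3 ] F [-0.2 -0.7  0.1] grip 0.0641 ff 0.0 SHIFT [0.18 0.02 9.68] turn -0.0035956135389176858
```

View pics/c7.png

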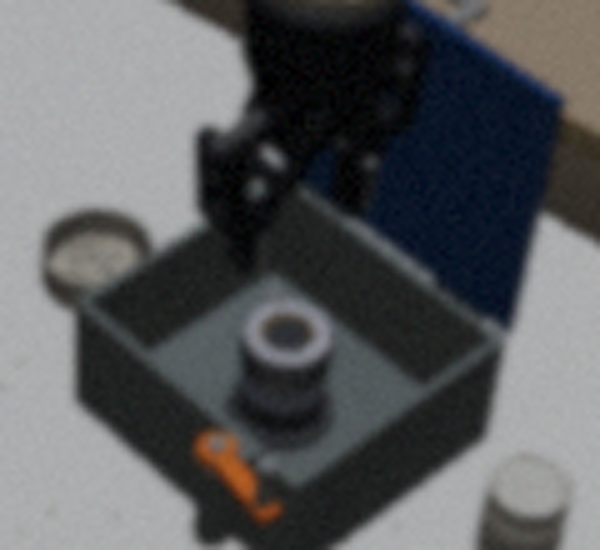

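The open fingers are above the box, straddling the collar at (288,335), and the lid is clear of the gripper. I descend while watching the force.

```bash
python3 -m handwheel '[0.1,0,3,0,0.75,0,0,2,0,0.75,0,0,1,0,0.75,0,0,0,0,0.75]' | grep -E "pos|force|width"
python3 -m handwheel '[0,0,1,0,0.75,0,0,1,0,0.75,0,0,1.6,0,0.75,0,0,0,0,0.75]' | grep -E "pos|force|width"
python3 -m handwheel '[0,0,0,0,0.35,0,0,0,0,0.35,0,0,0,0,0.35,0,0,0,0,0.35]' | grep -E "pos|force|width"
```

```text
tool_pos: [0.5679, -0.0133, 0.0796]
ft_force: [-0.2, 0.9, 0.2]
grip_width: 0.064
finger_force: 0.0
tool_pos: [0.5663, -0.013, 0.0415]
ft_force: [-0.2, -0.4, 0.6]
grip_width: 0.0643
finger_force: 0.0
tool_pos: [0.5687, -0.0135, 0.0437]
ft_force: [5.0, -1.8, 2.3]
grip_width: 0.0458
finger_force: 61.0
```

Collar gripped (46 mm). Next I press about 4 mm to rest it on the pin.

```bash
python3 -m handwheel '[0,0,0.2,0,0.35,0,0,0.2,0,0.35,0,0,0,0,0.35]' | grep -E "pos|force|width"
python3 -m handwheel '[0,0,0.1,0,0.35,0,0,0,0,0.35]' | grep -E "pos|force|width"
```

```text
tool_pos: [0.5687, -0.0135, 0.04]
ft_force: [3.3, -0.4, 10.7]
grip_width: 0.0458
finger_force: 61.7
tool_pos: [0.5687, -0.0135, 0.0396]
ft_force: [0.1, -1.8, 17.3]
grip_width: 0.0456
finger_force: 62.6
```

```bash
python3 -m handwheel '[0,0,-0.07,0.07,0.35,0,0,0,0.07,0.35,0,0,0,0.07,0.35,0,0,0,0.07,0.35,0,0,0,0.07,0.35,0,0,0,0.07,0.35]' | grep -E "pos|force|rot"
python3 -m handwheel '[0,0,0,0.07,0.35,0,0,0,0.07,0.35,0,0,0,0.07,0.35]' | grep -E "pos|force|rot"
```

```text
tool_pos: [0.5683, -0.0133, 0.0399]
eef_rot: [0.871, 0.491, 0.001, 0.0]
ft_force: [0.1, -0.5, 13.7]
finger_force: 62.2
tool_pos: [0.568, -0.0131, 0.0395]
eef_rot: [0.918, 0.397, 0.001, 0.0]
ft_force: [1.2, -0.6, 7.3]
finger_force: 61.5
```

```bash
python3 -m handwheel '[0,0,0.1,0,0.35,0,0,0,0,0.35]' | grep -E "pos|force|rot"
python3 -m handwheel '[0,0,0,0.05,0.35,0,0,0,0.05,0.35]' | grep -E "pos|force|rot"
```

```text
tool_pos: [0.568, -0.0132, 0.0387]
eef_rot: [0.917, 0.398, 0.001, 0.0]
ft_force: [0.4, -0.0, 12.3]
finger_force: 61.8
tool_pos: [0.5679, -0.0131, 0.0381]
eef_rot: [0.936, 0.351, 0.001, 0.0]
ft_force: [3.6, -1.9, 2.8]
finger_force: 61.1
```

```bash
python3 -m handwheel '[0,0,0.15,0,0.35,0,0,0.15,0,0.35,0,0,0,0,0.35]' | grep -E "pos|force|rot"
python3 -m handwheel '[0,0,0,0.04,0.35,0,0,0,0.04,0.35]' | grep -E "pos|force|rot"
```

```text
tool_pos: [0.5679, -0.0131, 0.0349]
eef_rot: [0.936, 0.352, 0.001, 0.0]
ft_force: [3.9, -0.6, 3.3]
finger_force: 60.9
tool_pos: [0.5678, -0.013, 0.0349]
eef_rot: [0.95, 0.313, 0.0, 0.0]
ft_force: [5.1, -0.0, 4.5]
finger_force: 61.4
```

It's in the keyway, moving with only spring force. Now I push home.

```bash
python3 -m handwheel '[0,0,0.2,0,0.35,0,0,0.2,0,0.35,0,0,0,0,0.35]' | grep -E "pos|force|rot"
python3 -m handwheel '[0,0,0.15,0,0.35,0,0,0,0,0.35]' | grep -E "pos|force|rot"
```

```text
tool_pos: [0.5679, -0.013, 0.0317]
eef_rot: [0.95, 0.313, 0.001, -0.0]
ft_force: [1.3, 1.5, 16.1]
finger_force: 62.6
tool_pos: [0.568, -0.013, 0.0314]
eef_rot: [0.95, 0.313, 0.001, -0.001]
ft_force: [-3.8, 3.1, 34.7]
finger_force: 64.3
```

```bash
python3 -m handwheel '[0,0,-0.1,0.04,0.35,0,0,0,0,0.35]' | grep -E "pos|force|rot"; python3 -m handwheel '[0,0,0,-0.06,0.35,0,0,0,0,0.35]' | grep -E "pos|force|rot"
python3 - <<'E'
from h import *
print(state()['moment'])
d=snap('scene','scene7');c=snap('top','top7')
a=cv2.resize(c['image'][160:270,270:390,::-1],None,fx=3,fy=3,interpolation=2)
b=cv2.resize(d['image'][190:300,300:420,::-1],None,fx=3,fy=3,interpolation=2)
cv2.imwrite('pics/c8.png',np.hstack([a,b]))
E
```

```text
tool_pos: [0.5679, -0.013, 0.0316]
eef_rot: [0.956, 0.294, 0.001, -0.0]
ft_force: [-1.2, 1.6, 21.5]
finger_force: 63.1
tool_pos: [0.568, -0.013, 0.0316]
eef_rot: [0.946, 0.323, 0.001, -0.0]
ft_force: [0.1, 1.5, 21.0]
finger_force: 63.0
[0.40483746 0.14952701 0.00415109]
```

View pics/c8.png

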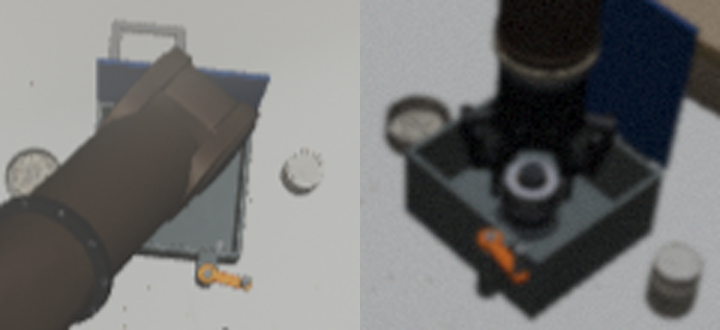

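The scene view shows the spigot standing proud of the lowered collar at (532,175). The collar has travelled about 12 mm, held with 21 N. The lid is upright, the latch free, and the tin and pot haven't moved. Handing in.

```bash
python3 -c "
from cell import *
print(close_job())"
```

```text
the job is handed in; nothing more can be done
None
```

I swung the latch free, opened the lid upright, turned the collar clockwise onto its pin and handed the job in with the gripper still holding it home at about 21 N; the tin and pot by the box had not moved, and no verdict came back.

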